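# Load the whetstone and index the tray

### The job

Lay the longer of the two whetstones flat in the open metal tray without dropping it, then pull up the tray's spring-loaded lock knob, slide the tray inwards (towards its blue sleeve) to the next hole in the rail, and let the pin down into that hole. The worn pin only drops part-way by itself, so push the knob right down and finish still holding it there, with the pin fully home. Leave the shorter stone, the grinding wheel and the oil can where they are.

Things in the scene. Friction and masses are not known exactly. Their poses are not given: they have to be found in the camera images.
- stone_long: the longer whetstone, a plain grey-brown block 140 x 45 x 28 mm (0.38 kg), loose, lying flat on the bench; origin at the centre of its underside, x along its length, y along its 45 mm width, z up
- stone_long_mid (a point): centre of the longer whetstone (14 mm above its underside), axes as the stone's
- stone_short_mid (a point): centre of the shorter whetstone, 85 x 45 x 28 mm, same material, loose, a bystander; x along its length. The two stones lie roughly side by side, their lengths about left-right, and may have swapped places
- tray_floor (a point): centre of the tray's inner floor, on its upper face, 12 mm above the bench. The tray is an open-topped aluminium box, outside 200 (x) x 145 (y) x 42 mm high, walls and floor 4 mm, rim 38 mm above this point. x is the sliding direction, inwards to the sleeve; y to the left of that; z up
- sleeve_mouth (a point): middle of the upper edge of the mouth of the fixed blue sleeve that the tray slides into; the sleeve is 170 mm wide, 75 mm high (this point) and runs 210 mm from here along x (inwards). At the start the mouth is 80 to 96 mm from the tray floor's centre along x
- tray (a joint): how far the tray has been slid inwards (m), 0 = fully out. It starts at 0 to 0.016 with the pin in a long slot of the rail; the next hole is at 0.066, one more at 0.116, end stop at 0.135. Friction 2 N; it stays where it is left
- knob: the lock knob: a black upright cylinder, 26 mm across, 32 mm high, on top of the pin, on a lug at the tray's right (-y) side: 80 mm outwards (-x) and 105 mm right of the tray floor's centre; it travels with the tray and moves up and down. Origin at its centre, 66 mm above the tray floor's point when the pin is fully down, so it stands clear above the rim. x along the sliding direction, z up
- plunger (a joint): height of knob and pin above fully down (m): 0 = pin fully home, top stop 0.030. Left alone in a hole or slot it floats at about 0.007 to 0.009 (still locking); the pin clears the rail above 0.018, where it would rest on the rail's top. Spring 400 N/m about the floating height: some 4 N to press fully down, 6 N to hold at 0.024; springs back when let go
- next_hole (a point): centre of the hole to use, on the upper face (28 mm above the bench) of the fixed steel rail along the tray's right. 13 x 13 mm, for the 8 mm round-ended pin, 18 mm deep when home; the knob is then straight above, its centre 50 mm over this point. The rail, 32 mm wide, has from its outer end a 29 mm long slot, this hole, and one more 50 mm further in. x: sliding direction, inwards
- wheel: a bystander: loose grinding wheel lying flat, 140 mm across, 24 mm thick, at the right; origin at the centre of its underside
- oil_can: a bystander: dark steel can 56 mm across, 75 mm high, standing beyond the stones, left of the sleeve; origin at the centre of its underside
Not all that is in view belongs to the job. What is shaped like the stone_long but pink or turquoise is not meant.

How it is judged:
On the way, in this order (a step that is already met when the one before it is completed fails the run):
1. the longer whetstone lies flat in the tray, let go (x of stone_long_mid in the frame of tray_floor between -0.032 and 0.032 m and y of stone_long_mid in the frame of tray_floor between -0.052 and 0.052 m and z of stone_long_mid in the frame of tray_floor between 0.008 and 0.02 m and angle between stone_long_mid's own z axis and vertical below 0.15 rad and contact force between stone_long and the fingers below 0.2 N and linear speed of stone_long below 0.03 m/s), for 0.2 s.
2. the knob is pulled up so that the pin is out of its slot (value of joint plunger above 0.0165 m), for 0.1 s.
At the end, for the whole second after the job is handed in: The longer stone lies flat within the tray (tilt under 0.15 rad), not touched by the gripper; the tray is at the next hole (joint 0.066 within 5 mm), the pin is down to within 3 mm of fully home, and the fingers are still on the knob with more than 1 N (x of stone_long_mid in the frame of tray_floor between -0.032 and 0.032 m and y of stone_long_mid in the frame of tray_floor between -0.052 and 0.052 m and z of stone_long_mid in the frame of tray_floor between 0.008 and 0.02 m and angle between stone_long_mid's own z axis and vertical below 0.15 rad and contact force between stone_long and the fingers below 0.2 N and value of joint tray between 0.061 and 0.071 m and value of joint plunger below 0.003 m and contact force between the fingers and knob above 1 N); the arm keeps its last pose, push and grip.
It fails at once if the longer stone is dropped (falls faster than 0.7 m/s, about 25 mm, out of the gripper) (linear speed of stone_long above 0.7 m/s and contact force between stone_long and the fingers below 0.2 N).
It fails at once if the shorter stone is moved more than 30 mm (distance of stone_short_mid from where it was at the start of the episode above 0.03 m).
It fails at once if the grinding wheel is moved more than 30 mm (distance of wheel from where it was at the start of the episode above 0.03 m).
It fails at once if the oil can is moved more than 30 mm (distance of oil_can from where it was at the start of the episode above 0.03 m).
It also fails if it takes over 54 s, if anything falls off the work surface, if the arm or the gripper's body presses on something with over 40 N, if the wrist force passes 120 N, or if a joint passes its speed limit or range.

### The arm

A 6-joint arm with a two-finger parallel gripper is mounted at the origin on the work surface. World frame = base frame: x ahead of the robot, y to its left, z up, the work surface at z = 0. Lengths are in m, angles in rad, forces in N, time in s.
With the tool pointing down it reaches from about 0.325 to 0.9 m from the base axis. Payload 6.1 kg.
Tool frame: the origin (TCP) lies midway between the tips of the shut fingers; the grasp point (between the pads) lies 19 mm behind it; x points along the fingers, y is the direction in which the jaws open and shut, and the axes are right-handed (so a half turn about x gives the same grasp; the last joint's range is limited). The gripper opens to 85 mm and grips with 20 to 120 N. Pads are 22 mm wide; open, the fingers measure 114 mm over their backs; the gripper's body (76 mm by 85 mm) begins 54 mm behind the grasp point. The pads swing forward as they close: fully open they stand 13 mm farther back than shut.
Start: joints at [1.037, 0.22, 1.526, -0, 1.395, -0.126], TCP at [0.248, 0.574, 0.231] pointing down, gripper open.
Joint ranges: [-2.98, 2.98], [-0.91, 2.08], [0.09, 2.57], [-1.24, 4.39], [0.2, 2.65], [-2.68, 2.68]. Speed limits (rad/s): [2.57, 2.57, 3.01, 3.14, 3.14, 3.14].

### API

Orientations are given as [roll, pitch, yaw] about the fixed x, y, z axes, in that order (R = Rz(yaw) Ry(pitch) Rx(roll)).
In Python, from plant import movep, move_l, set_joints, gripper_to, hold, inverse_kinematics, observe, get_image, get_calibration, Unreachable, job_done gives the robot as it stands. Calls block until the motion is done:
- movep(position, orientation): joint-space move of the TCP to a pose.
- move_l(position, feed=0.15, rotation=None, max_force=None): straight line of the TCP; rotation=None keeps the orientation; feed is the mean speed in m/s. With max_force (N) it stops when the force on the tool has changed by that much, and returns True; else False.
- set_joints(angles): joint-space move.
- gripper_to(opening, f_grip=None): finger opening in m; f_grip is the grip in N (None keeps the last); returns when the fingers have stopped.
- hold(seconds).
- inverse_kinematics(position, orientation): joint angles nearest the present ones, or None.
- observe(): the state.
- get_image(name): name is "scene" or "top" or "wrist"; returns (picture, depth): 400x640x3 uint8, red, green, blue; 400x640 float32, m along the optical axis (not along the pixel's ray), 0 where there is no reading.
- get_calibration(name): a dict with "intrinsics" (3x3 intrinsics, pixels), "world_from_camera" (4x4, takes a point from camera to world coordinates). Camera axes: x right, y down, z forward; pixel columns grow to the right and rows downward; lengths in m; the calibration is good to about 2 mm. A picture is of the moment at which its call begins: read the wrist's pose just before it. get_calibration takes no time and is no camera call; for the wrist camera it gives the pose at the moment of the call.
A pose or a line that the arm cannot do raises Unreachable and nothing moves.
- job_done(): hands the job in, once; it reports no verdict.
The state is a dict: "time_s": time; "q": joint angles; "joint_velocities": joint speeds; "joint_torque": joint torques, N m; "eef_pos": TCP position; "tcp_rot": TCP orientation; "ft_force": force on the tool from outside, world axes, zero at the start; "torque": the same for the moment, N m; "opening": finger opening in m.
Only numpy, scipy, OpenCV 4.12 (cv2) and the standard library are available. Lean on these libraries where they do the work, as an engineer would, in place of code of your own. Each camera call takes 0.05 s, during which the arm holds its last target. There are 200 camera calls.

## Working session

There is one attempt and no reset: what is moved stays moved. The work goes in short steps, each a Python script; the robot and the scene stay as the last script left them, time stands still between calls to the robot, and variables do not carry over. Pictures are saved under pics/ and viewed, about 8 in all and at most 12, crops included, and the job is handed in when it is done.

```bash
mkdir -p pics; cat > h.py <<'E'
import numpy as np, cv2
from plant import *
def snap(n,f):
    c=get_calibration(n); im,d=get_image(n)
    cv2.imwrite(f'pics/{f}.png',cv2.cvtColor(im,cv2.COLOR_RGB2BGR)); np.savez(f'pics/{f}.npz',im=im,d=d,K=c['intrinsics'],T=c['world_from_camera'])
def cloud(f):
    z=np.load(f'pics/{f}.npz'); d=z['d'];K=z['K'];T=z['T']
    v,u=np.mgrid[:d.shape[0],:d.shape[1]]
    p=np.stack([(u-K[0,2])/K[0,0]*d,(v-K[1,2])/K[1,1]*d,d],-1)@T[:3,:3].T+T[:3,3]
    p[d==0]=np.nan
    return z['im'],p
E
python3 - <<'E'
from h import *
snap('scene','scene1');snap('top','top1')
o=observe();print(o['eef_pos'],o['tcp_rot'],o['time_s'],o['opening'],o['ft_force'])
a=np.vstack([cv2.imread('pics/scene1.png'),cv2.imread('pics/top1.png')])
cv2.imwrite('pics/both.png',cv2.resize(a,(480,600),interpolation=cv2.INTER_AREA))
E
```

```text
[0.24756812 0.57328475 0.23031079] [-1.71118459  1.5690769  -2.11891245] 0.1 0.08499506251934175 [-0.25616398 -0.3457827  -0.47168416]
```

View pics/top1.png

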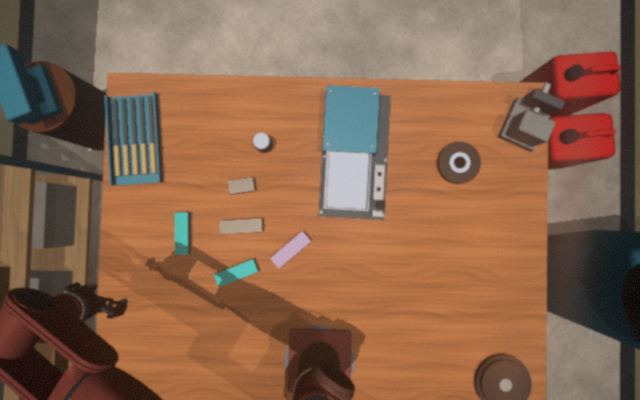

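View pics/scene1.png

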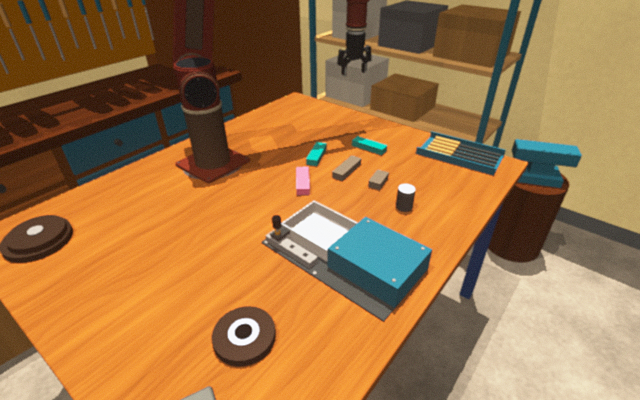

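Top view: the grey-brown long stone is at (241,226) and the short one at (241,186). Turquoise look-alikes are at (182,232) and (236,272), and a pink one at (290,249). The tray is at (348,180), the sleeve at (352,120), the knob near (378,206) and the wheel at (460,162). I choose (241,226). Next I measure and take a close crop.

```bash
cat >> h.py <<'E'
def box(p,m):
    q=p[m]; q=q[~np.isnan(q).any(1)]
    r=cv2.minAreaRect((q[:,:2]*1000).astype(np.float32)); return len(q),np.median(q[:,2]).round(4),r
E
python3 - <<'E'
from h import *
im,p=cloud('top1')
v,u=np.mgrid[:400,:640]
def w(u0,u1,v0,v1): return (u>=u0)&(u<u1)&(v>=v0)&(v<v1)
z=p[...,2]
for n,win,lo,hi in [('long',(212,270,212,240),.018,.04),('short',(220,262,172,198),.018,.04),('can',(248,276,128,156),.06,.09),('wheel',(430,490,135,190),.012,.04),('sleeve',(310,395,75,165),.065,.085),('floor',(318,374,148,220),.006,.02),('rim',(316,374,150,220),.04,.06),('knob',(360,400,190,225),.06,.13),('rail',(368,392,155,220),.022,.034)]:
    print(n,*box(p,w(*win)&(z>lo)&(z<hi)))
print(get_calibration('top')['intrinsics'][0,0])
a=cv2.imread('pics/top1.png'); 
cv2.imwrite('pics/crop1.png',np.hstack([cv2.resize(a[165:245,205:275],(400,457),interpolation=2),cv2.resize(a[150:230,320:390],(400,457),interpolation=2)]))
E
```

```text
long 582 0.027 ((437.6236877441406, 269.24200439453125), (44.90607452392578, 141.9846649169922), 5.078104496002197)
short 359 0.0272 ((570.9588012695312, 273.0231018066406), (44.89445114135742, 85.8025894165039), 10.655801773071289)
can 233 0.0742 ((711.8419189453125, 201.16754150390625), (50.04105758666992, 51.24045181274414), 0.7206363081932068)
wheel 1421 0.0237 ((666.6748657226562, -445.69091796875), (137.56564331054688, 137.8499298095703), 0.9897696375846863)
sleeve 3471 0.0746 ((789.5548706054688, -81.83893585205078), (169.905029296875, 211.17015075683594), 88.13138580322266)
floor 2632 0.0111 ((583.9467163085938, -72.1957015991211), (226.65464782714844, 183.89157104492188), 0.93953537940979)
rim 270 0.0485 ((593.2696533203125, -78.2131576538086), (196.85153198242188, 159.02992248535156), 2.4816741943359375)
knob 63 0.1016 ((516.2953491210938, -177.39305114746094), (24.04097557067871, 23.31022834777832), 39.31108093261719)
rail 390 0.0275 ((578.998291015625, -170.1961212158203), (52.78578567504883, 194.22731018066406), 88.41654205322266)
392.5032223710956
```

View pics/crop1.png

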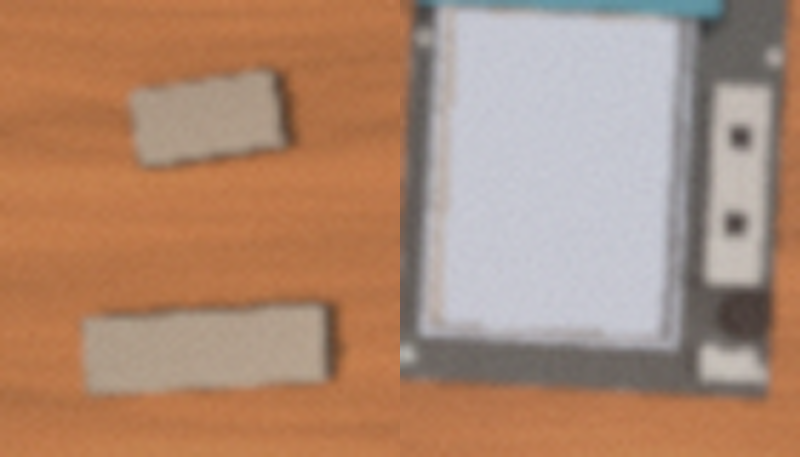

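The crop confirms it: a plain grey-brown stone, 142 x 45 mm measured, the longer of the two. The tray inner width (137 mm) is less than 140 mm, so the stone goes in lengthwise along tray x. Next I check reachability, then grasp.

```bash
cat >> h.py <<'E'
d2=np.deg2rad; A=-1.87
def ori(y): return [0,np.pi/2,d2(y)]
XD=np.array([np.cos(d2(A)),np.sin(d2(A)),0]); YD=np.array([-XD[1],XD[0],0])
FL=np.array([.5997,-.0751,.012])
E
python3 - <<'E'
from h import *
for n,p,ys in [('grasp',[.4376,.2692,.0],(95.08,-84.92)),('place',list(FL-XD*.005),(178.13,-1.87)),('knob',[.5163,-.1774,.07],(88.13,-91.87))]:
    for y in ys:
        q=inverse_kinematics(p,ori(y)); print(n,y,None if q is None else np.round(q,2))
q=inverse_kinematics([.4376,.2692,.12],ori(-84.92))
y=-84.92 if q is not None else 95.08
movep([.4376,.2692,.13],ori(y)); gripper_to(.085,50)
snap('wrist','w1')
print(move_l([.4376,.2692,.0],feed=.08,max_force=15),observe()['eef_pos'])
gripper_to(.03,50); o=observe(); print(o['opening'],o['ft_force'],o['time_s'])
E
```

```text
grasp 95.08 None
grasp -84.92 [ 0.4   0.26  1.97 -0.    0.92  0.31]
place 178.13 [-0.26  0.41  1.74 -0.    0.99  1.35]
place -1.87 [-0.26  0.41  1.74 -0.    0.99 -1.8 ]
knob 88.13 None
knob -91.87 [-0.48  0.21  1.86 -0.    1.07 -0.44]
False [0.43805754 0.26940271 0.00055211]
0.04413811121206432 [0.25030384 0.11516428 3.62694527] 3.9917
```

```bash
python3 - <<'E'
from h import *
move_l([.4376,.2692,.15],feed=.12)
o=observe(); print(o['opening'],o['ft_force'])
T=FL-XD*.006
movep([T[0],T[1],.15],ori(-1.87))
o=observe(); print(o['opening'],o['eef_pos'],o['ft_force'],o['time_s'])
move_l([T[0],T[1],.06],feed=.1); snap('scene','s2')
E
```

```text
0.04427305552802674 [-0.02633388  0.37009863 -2.86027624]
0.044047383491434444 [ 0.59353965 -0.07431644  0.14973755] [-0.70961018 -1.16559825 -2.55923412] 7.2167
```

```bash
python3 - <<'E'
import cv2
a=cv2.imread('pics/s2.png')[150:310,220:440]; cv2.imwrite('pics/s2c.png',cv2.resize(a,(770,560),interpolation=2))
E
```

```text
(no output)
```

View pics/s2c.png

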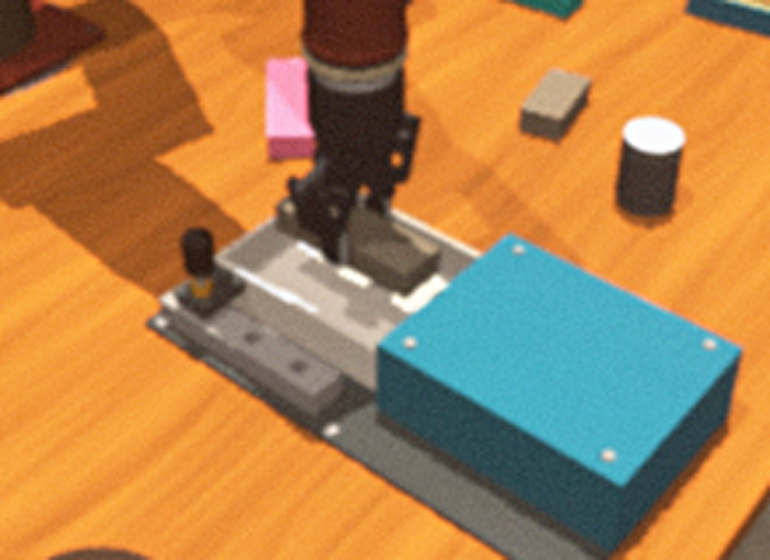

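The stone is held level at about (360,245) in the crop, along the tray and clear of the walls and the sleeve. I'll lower it and release.

```bash
python3 - <<'E'
from h import *
T=FL-XD*.006
move_l([T[0],T[1],.02],feed=.08)
print(move_l([T[0],T[1],.009],feed=.02,max_force=5),observe()['eef_pos'],observe()['ft_force'])
gripper_to(.062); hold(.3)
move_l([T[0],T[1],.15],feed=.12); gripper_to(.085)
K=np.array([.5163,-.1774])+XD[:2]*.02
movep([K[0],K[1],.22],ori(-91.87)); hold(.2)
snap('wrist','w2'); snap('top','top2')
print(observe()['eef_pos'],observe()['time_s'])
im,p=cloud('top2'); v,u=np.mgrid[:400,:640]; z=p[...,2]
E
```

```text
True [ 0.59459822 -0.07504743  0.01247228] [ 2.28450529 -0.56007564  3.18236367]
[ 0.53631432 -0.17775354  0.21975096] 13.2417
```

View pics/w2.png

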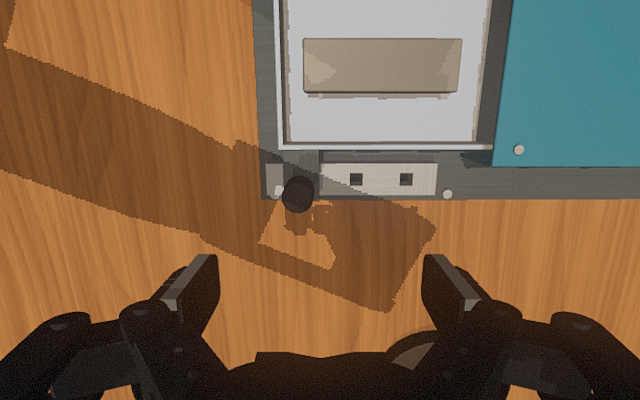

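Wrist view: the stone lies flat and free in the tray at (382,65). The holes are at (356,179) and (406,179), and the knob top is at (298,193). I'll refine the knob and hole positions.

```bash
python3 - <<'E'
from h import *
im,p=cloud('w2'); v,u=np.mgrid[:400,:640]; z=p[...,2]; g=im.mean(2)
Z=np.load('pics/w2.npz');K=Z['K'];T=Z['T']
def ray(uu,vv,h):
    r=T[:3,:3]@np.linalg.inv(K)@[uu,vv,1]; return T[:3,3]+r*(h-T[2,3])/r[2]
def w(a,b,c,d): return (u>=a)&(u<b)&(v>=c)&(v<d)
for a in [(345,368,168,191),(395,418,168,191)]:
    m=w(*a)&(g<90); print('hole',m.sum(),ray(u[m].mean(),v[m].mean(),.028))
m=w(275,320,170,215)&(z>.09); n,h,r=box(p,m); print('knob',n,h,r, ray(u[m].mean(),v[m].mean(),h))
m=w(295,470,30,105)&(z>.033)&(z<.048); n,h,r=box(p,m); print('stone',n,h,r)
m=w(500,640,0,165)&(z>.065); print('slv',box(p,m))
m=w(300,500,40,140)&(z>.005)&(z<.02); print('floor z',np.median(z[m]))
for k in [(356,179),(406,179)]: print(p[k[1],k[0]-12],p[k[1],k[0]+12])
m=w(268,495,0,155)&(z>.042)&(z<.056); print('rim',box(p,m))
E
```

```text
hole 134 [ 0.57187948 -0.18041925  0.028     ]
hole 132 [ 0.62225192 -0.18202367  0.028     ]
knob 871 0.1047 ((518.608154296875, -178.4569091796875), (25.422351837158203, 24.54560089111328), 86.36090087890625) [ 0.51887705 -0.17687969  0.1047    ]
stone 8524 0.0421 ((594.1132202148438, -75.65543365478516), (45.373050689697266, 139.80503845214844), 88.12181091308594)
slv (22438, np.float64(0.077), ((747.013671875, -100.85823822021484), (124.9615478515625, 126.51394653320312), 88.19221496582031))
floor z 0.01415623310257269
[ 0.56022979 -0.17952996  0.03056522] [ 0.58424468 -0.18037785  0.03015444]
[ 0.60991416 -0.18089805  0.03162658] [ 0.63434123 -0.18206805  0.02968636]
rim (6966, np.float64(0.043), ((599.5012817382812, -89.65620422363281), (127.8985366821289, 197.02552795410156), 88.2629623413086))
```

```bash
python3 - <<'E'
from h import *
k=np.array([.5187,-.1787])
movep([*k,.13],ori(-91.87)); gripper_to(.06)
print(move_l([*k,.070],feed=.08,max_force=8)); o=observe(); f0=o['ft_force']; print(o['eef_pos'])
gripper_to(.015,60); o=observe(); print(o['opening'],o['eef_pos'],o['ft_force']-f0)
move_l([*k,.0855],feed=.03); hold(.3)
o=observe(); print(o['opening'],o['eef_pos'],o['ft_force']-f0,o['time_s']); snap('scene','s3')
a=cv2.imread('pics/s3.png')[150:310,220:440]; cv2.imwrite('pics/s3c.png',cv2.resize(a,(770,560),interpolation=2))
E
```

```text
False
[ 0.51908451 -0.17888512  0.07037615]
0.02436092161165254 [ 0.51890624 -0.17887619  0.07033311] [-0.41042012 -0.08625877  0.46422063]
0.024412970947274598 [ 0.51851229 -0.17878467  0.08525818] [ 0.9487708  -3.70452454 -7.34653646] 16.35
```

View pics/s3c.png

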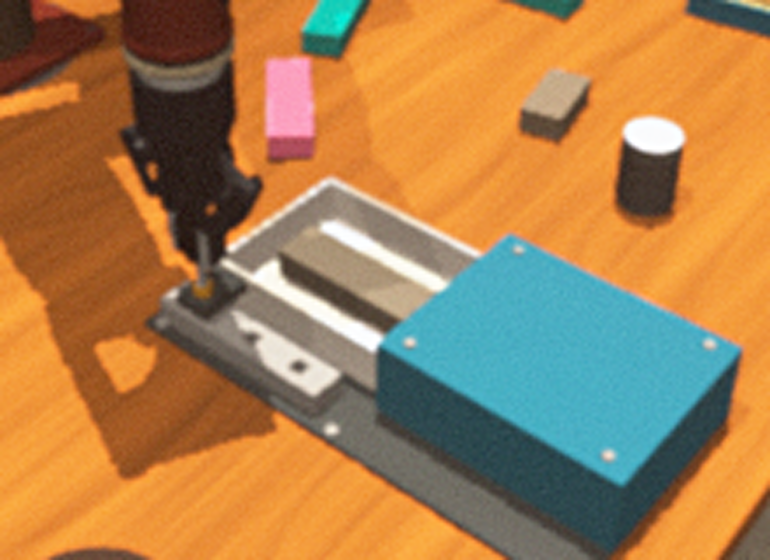

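The knob is up in the crop at (200,285), with the bright pin shaft exposed. The pull is 7.3 N and the stone still lies flat. Now slide, then lower while watching force.

```bash
python3 - <<'E'
from h import *
h=np.array([.5719,-.1804])
print(move_l([*h,.0855],feed=.04,max_force=15)); hold(.3)
o=observe(); print(o['eef_pos'],o['ft_force'],o['opening'])
for z in (.080,.076,.072,.068,.066,.064,.063,.062,.061):
    s=move_l([*h,z],feed=.02,max_force=10); hold(.15); o=observe(); print(z,s,o['eef_pos'].round(4),o['ft_force'].round(2))
    if s: break
print(o['time_s'],o['opening'])
E
```

```text
False
[ 0.571749   -0.18040925  0.08548122] [-2.19295547 -4.42682797 -6.41333875] 0.024407395451799128
0.08 False [ 0.5721 -0.1804  0.0802] [-1.23 -4.16 -4.54]
0.076 False [ 0.5722 -0.1805  0.0763] [ 0.8  -3.59 -3.02]
0.072 False [ 0.5722 -0.1805  0.0722] [ 0.94 -3.31 -1.11]
0.068 False [ 0.5721 -0.1805  0.0682] [ 1.79 -3.52  0.5 ]
0.066 False [ 0.572  -0.1805  0.0661] [ 0.75 -4.02  0.38]
0.064 False [ 0.5719 -0.1805  0.064 ] [ 0.79 -4.6   2.02]
0.063 False [ 0.5719 -0.1804  0.063 ] [ 0.73 -4.17  2.53]
0.062 False [ 0.572  -0.1805  0.0625] [-0.94 -1.7   5.57]
0.061 False [ 0.5727 -0.1805  0.0624] [-1.28 -2.42  9.65]
22.2583 0.024590651156607017
```

The force follows the spring curve smoothly, then goes stiff at z≈0.0624 (about 7.9 mm below the floating height), so the pin has bottomed. One final check from the cameras.

```bash
python3 - <<'E'
from h import *
hold(.5); snap('scene','s4'); snap('top','t4'); snap('wrist','w4')
im,p=cloud('t4'); v,u=np.mgrid[:400,:640]; z=p[...,2]
m=(u>318)&(u<378)&(v>148)&(v<222)&(z>.044)&(z<.056); q=p[m]
print('rim outer edge along x rel first floor', np.percentile((q-FL)@XD,[0.5,2]))
im,p1=cloud('top1'); z1=p1[...,2]
m=(u>318)&(u<378)&(v>148)&(v<222)&(z1>.044)&(z1<.056); print('start',np.percentile((p1[m]-FL)@XD,[0.5,2]))
F=FL+XD*.0535; im,pw=cloud('w4')
for n,c in (('top',p),('wrist',pw)):
    r=c-F; m=(abs(r@XD)<.13)&(abs(r@YD)<.06)&(c[...,2]>.033)&(c[...,2]<.047); q=c[m]
    print(n,m.sum(),np.round([(q-F)@XD@np.ones(len(q))/max(len(q),1),np.median((q-F)@YD)],4))
o=observe();print(o['eef_pos'],o['ft_force'],o['opening'],o['time_s'])
a=cv2.imread('pics/s4.png')[150:310,220:440]; cv2.imwrite('pics/s4c.png',cv2.resize(a,(770,560),interpolation=2))
E
```

```text
rim outer edge along x rel first floor [-0.04465504 -0.04449129]
start [-0.09965954 -0.0992342 ]
top 487 [-0.0216 -0.0003]
wrist 22155 [-0.0094 -0.0087]
[ 0.57266655 -0.18050831  0.06239637] [-2.07619615 -3.54593902 10.46189113] 0.024427497539711802 22.9083
```

View pics/s4c.png

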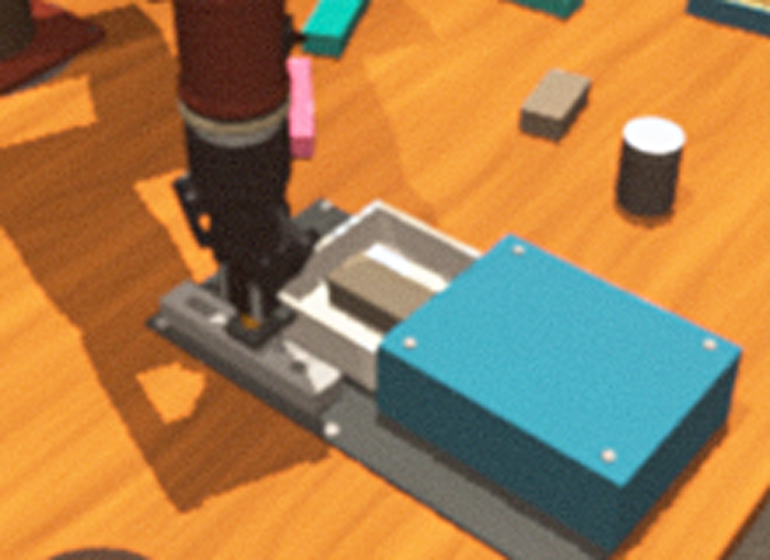

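```bash
python3 -c "
from plant import *
job_done(); o=observe(); print(o['time_s'],o['ft_force'])"
```

```text
the job is handed in; nothing more can be done
the job is handed in; nothing more can be done
```

The job is handed in. `job_done` reports no verdict, so the result rests on my own checks below. The longer stone is in the tray, the tray is at the next hole, and the gripper is still holding the knob down.

**What I did:** I gripped the longer grey-brown stone across its width and laid it lengthwise in the tray. I then pulled the knob up about 15 mm (a pull of about 7 N), slid the tray inwards by gripping the knob, and pressed it down to the stop.

**Last checks (about 23 s on the clock):**
- **Tray position:** the tray's outer edge moved 55 mm. I estimated the start at 11.5 to 13 mm, so the tray joint is at about 66 to 68 mm.
- **Pin:** the knob followed the spring smoothly, then met a hard stop 7.9 mm below where it floats. The pin is therefore within about 1 mm of fully home. The upward force on the tool is about 10 N.
- **Grip:** the fingers are still closed on the knob, with the opening unchanged at 24.4 mm.
- **Stone:** the last scene picture shows it flat in the tray and clear of the gripper. It was measured about 6 mm outwards of the tray centre before the slide.
- **Bystanders:** the short stone and the oil can look unmoved. The wheel is only at the edge of the last picture I viewed, and the arm did not go near it.

**Disagreements:** the final camera estimates of the stone's position did not agree: -22 mm from the top camera and -9 mm from the wrist camera, along the tray. In the last scene picture the sleeve and gripper hide part of the stone, which may explain it. Both values are within the 32 mm limit. The wrist camera also read heights about 2 mm high.

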